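# Seat a hubbed flange against three points of a drilling fixture

### The job

Load the drilling fixture: lay the steel flange (the disc with the raised hub, not the plain disc) flat on the fixture plate and nudge it fully home against both fixed pins while the stop slide is still back. Then push the slide's black knob forward until its nose touches the flange's rim, so that the flange is held between three points, and let go. Leave the other loose things where they are.

Things in the scene. Friction and masses are not known exactly. Their poses are not given: they have to be found in the camera images.
- flange: Round steel flange, 0.4 kg: a disc 84 mm in diameter and 14 mm thick with a raised round hub 32 mm in diameter on its middle, 40 mm high over all (the hub stands 26 mm above the disc). Starts lying on the table, hub up. Origin: centre of its underside; z is up through the hub.
- fixture: Fixed dark steel plate on the table, 200 (x) x 130 (y) x 14 mm. Origin: centre of its underside. +x points from the stop slide to the two fixed pins: the slide's forward direction. The pins are upright, 12 mm in diameter, 12 mm above the plate, at (64, +-41.6) mm. Guide bars 12 mm high at y = +-23.5 mm, x -95 to -45 mm, flank the slide. Cap-screw heads 3 mm high near its corners.
- nest (a point): Point on the top face of the fixture plate (14 mm above the table), at (40, 0) mm in the fixture's frame, where the centre of the flange's underside lies when the flange touches both fixed pins. Marked by a black dot 16 mm across. Axes as the fixture's.
- stop_slide (a joint): Travel of the stop slide along the fixture's +x, in m: 0 is fully back, 0.045 the end of its track; starts between 0 and 0.008. Its nose, an upright pin 12 mm in diameter and 12 mm high, touches the rim of a seated flange at 0.035. No spring: about 2.5 N moves it and it stays where it is left.
- knob (a point): Centre of the top of the slide's upright black round knob, 18 mm in diameter, from 33 to 61 mm above the table. The aluminium slide block under it is 29 mm high above the table and extends 21 mm before and behind the knob's axis. The nose's axis is 30 mm in front (fixture +x) of the knob's axis.
- plain_disc: Bystander: plain steel disc without hub, 84 mm in diameter, 14 mm thick, lying on the table. Origin: centre of its underside.
- marker: Bystander: marker pen lying on the table, 17 x 130 x 14 mm, long along its y. Origin: centre of its underside.
- standing_bolt: Bystander: steel hex bolt standing on its head, 54 mm high, 21 mm wide. Origin: centre of its underside.
- pencil: Bystander: pencil lying on the table, 8 x 168 x 6 mm, long along its y. Origin: centre of its underside.
- wood_block: Bystander: hardwood block, 50 x 60 x 45 mm. Origin: centre of its underside.
Mind the look-alikes: they are no part of the job. Several things look just like the flange: the one meant starts farthest to the robot's right.

How it is judged:
By the outcome, as a careful person would: the job done as asked, in the order asked, and still so for the second after the job is handed in, with the robot touching nothing.
It also fails if it takes over 64 s, if anything falls off the work surface, if the arm or the gripper's body presses on something with over 40 N, if the wrist force passes 120 N, or if a joint passes its speed limit or range.

### The arm

A 6-joint arm with a two-finger parallel gripper is mounted at the origin on the work surface; the furniture and walls round the work are solid. World frame = base frame: x ahead of the robot, y to its left, z up, the work surface at z = 0. Lengths are in mm, angles in rad, forces in N, time in s.
With the tool pointing down it reaches from about 275 to 1000 mm from the base axis. Payload 8.4 kg.
Tool frame: the origin (TCP) lies midway between the tips of the shut fingers; the grasp point (between the pads) lies 19 mm behind it; z points along the fingers, y is the line along which they close (so a half turn about z gives the same grasp; the last joint's range is limited). The gripper opens to 85 mm and grips with 20 to 120 N. Pads are 22 mm wide; open, the fingers measure 114 mm over their backs; the gripper's body (76 mm by 85 mm) begins 54 mm behind the grasp point. The pads swing forward as they close: fully open they stand 13 mm farther back than shut.
Start: joints at [-1.205, 0.353, 1.633, -0, 1.155, -0.002], TCP at [224.726, -583.203, 231.281] pointing down, gripper open.
Joint ranges: [-2.63, 2.63], [-0.92, 2.1], [0.06, 2.66], [-1.3, 4.44], [0, 2.69], [-3.02, 3.02]. Speed limits (rad/s): [2.22, 2.22, 2.79, 3.14, 3.14, 3.14].

### API

Orientations are given as [roll, pitch, yaw] about the fixed x, y, z axes, in that order (R = Rz(yaw) Ry(pitch) Rx(roll)).
In Python, from rig import telemetry, optics, r gives the robot as it stands.
- The arm moves only by the tool play_rows, never from a script. Its arguments are lists of equal length, an entry for each row: "dp": the shift along the tool's x, y, z in units of 40 mm (1.0 is 40 mm), a list of three; "rot": the turn, a rotation vector about the tool's x, y, z in units of 6 degrees (1.0 is 6 degrees), a list of three. In form: {"dp": [[tx, ty, tz], ...], "rot": [[ax, ay, az], ...]}. A call has 1 to 5 rows; each row is the pose to reach, as a shift and turn from the pose commanded when the call began, along the tool's axes at that moment; what a row does not reach only later rows make up. A row lasts 1/12 s, in which the tool goes at most 41.7 mm and 7.16 degrees, less where a joint would pass 70% of its speed; a pose out of reach is approached as far as the arm can. A call with a gripper value outside its range is refused whole. "fingers" is the opening, from 0 (shut) to 1 (fully open), set as the call begins (left out, the last holds). The fingers move at their own pace and stop on an object; "grip_force" is the grip in N (left out, the last holds). Time passes only in rows, so rows that repeat a pose let the fingers close. It gives the time, the measured TCP pose, the force, the opening and the grip force at its end, in the units of the state.
- telemetry.sense(): the state, without advancing time (a new reading comes with each control period).
- optics.grab_frame(name): name is "scene" or "top"; returns a dict with "color" (400x640x3 uint8, red, green, blue), "mtx" (3x3 intrinsics, pixels), "D" ([k1, k2, p1, p2, k3] as OpenCV has them; the pictures are not rectified), "R" (3x3) and "t" (3): a world point X has camera coordinates R X + t. Camera axes: x right, y down, z forward; pixel columns grow to the right and rows downward; lengths in mm; the calibration is good to about 2 mm. A picture is of the moment at which its call begins. There is no depth.
- r.sign_off(): hands the job in; it is judged then, once.
The state is a dict: "clock": time; "qpos": joint angles; "qvel": joint speeds; "joint_efforts": joint torques, N m; "eef_pos": TCP position; "tcp_rot": TCP orientation; "contact_force": force on the tool from outside, world axes, zero at the start; "wrist_torque": the same for the moment, N m; "opening": opening from 0.0 (shut) to 1.0 (fully open); "grasp_force": force on a finger pad.
Only numpy, scipy, OpenCV 4.12 (cv2) and the standard library are available. Lean on these libraries where they do the work, as an engineer would, in place of code of your own. Each camera call takes 0.05 s, during which the arm holds its last target. There are 200 camera calls.

## Working session

There is one attempt and no reset: what is moved stays moved. The work goes in short steps, Python scripts to look and compute and a tool call to move; the robot and the scene stay as the last step left them, time stands still between calls to the robot, and variables do not carry over. Pictures are saved under pics/ and viewed, at most 10 in all, crops included, and the job is handed in when it is done.

Besides the shell and the picture viewer there is one more tool, called after "Request:" by a JSON object that holds its "op" and its "data", one argument or row to a line. play_rows: Moves the arm, as the interface text tells. Its arguments: {"type":"object","properties":{"dp":{"type":"array"},"rot":{"type":"array"},"fingers":{"type":"number"},"grip_force":{"type":"number"}},"required":["dp","rot"]}

```bash
mkdir -p pics; ls; python3 - <<'E'
from rig import telemetry, optics, r
import cv2, pickle
s=telemetry.sense(); print({k:s[k] for k in("clock","eef_pos","tcp_rot","opening")})
for n in("scene","top"):
    f=optics.grab_frame(n); pickle.dump(f,open(f"pics/{n}0.pkl","wb"))
    cv2.imwrite(f"pics/{n}0.png",f["color"][:,:,::-1]); print(n,f["mtx"],f["D"],f["R"],f["t"])
E
```

```text
pics
{'clock': 0.0, 'eef_pos': array([ 224.55209421, -582.75072406,  230.54883019]), 'tcp_rot': array([-3.14016400e+00, -6.41124195e-06,  3.67789652e-01]), 'opening': 0.9974979220022471}
scene [[469.80135572   0.         318.03807966]
 [  0.         469.80135572 202.35514002]
 [  0.           0.           1.        ]] [-0.0322768  0.         0.         0.         0.       ] [[-0.6919469  -0.72189546 -0.00874226]
 [-0.55929087  0.5436666  -0.62579578]
 [ 0.45651201 -0.42812798 -0.77993796]] [356.33222819 333.20458331 980.56988367]
top [[403.29647778   0.         320.31459501]
 [  0.         403.29647778 202.57674947]
 [  0.           0.           1.        ]] [-0.02863346  0.          0.          0.          0.        ] [[-5.58595800e-04 -9.99805396e-01 -1.97194825e-02]
 [-9.92901551e-01  2.89991535e-03 -1.18903748e-01]
 [ 1.18937794e-01  1.95130856e-02 -9.92709948e-01]] [ -9.60552657 514.26829947 970.28721166]
```

View pics/top0.png

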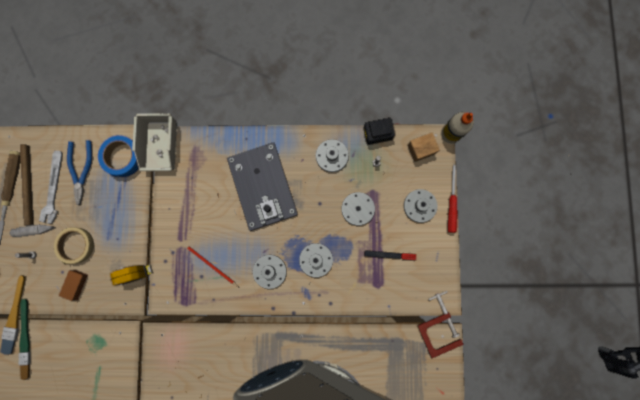

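View pics/scene0.png

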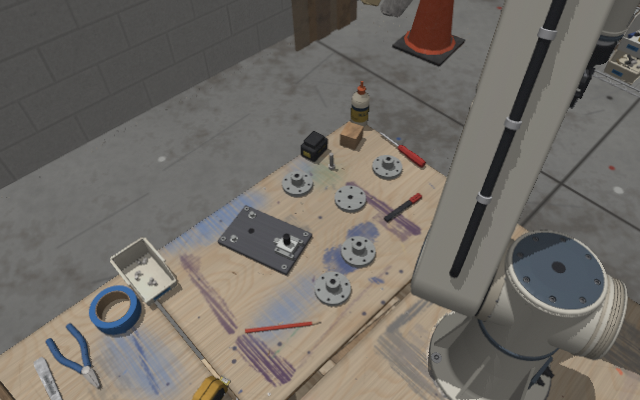

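The top view shows the fixture at about (262,186), with the dot at (256,170) and the knob at (267,208). The flange that starts farthest right is at about (420,206), and a wood block is behind it at (423,147). The scene view shows the same flange at (387,166) and the fixture at (265,238).

```bash
cat > h.py <<'E'
import numpy as np, cv2
def ray(f,uv,z):
    p=cv2.undistortPoints(np.array(uv,float).reshape(-1,1,2),f["mtx"],f["D"]).reshape(-1,2)
    d=np.c_[p,np.ones(len(p))]@f["R"]; c=-f["R"].T@f["t"]
    return c+d*((z-c[2])/d[:,2])[:,None]
def proj(f,X):
    return cv2.projectPoints(np.array(X,float).reshape(-1,1,3),cv2.Rodrigues(f["R"])[0],f["t"],f["mtx"],f["D"])[0].reshape(-1,2)
E
python3 - <<'E'
import pickle,cv2,numpy as np
from h import *
T=pickle.load(open("pics/top0.pkl","rb"));S=pickle.load(open("pics/scene0.pkl","rb"))
def crop(f,x,y,w,h,k): return cv2.resize(f["color"][y:y+h,x:x+w,::-1],None,fx=k,fy=k,interpolation=cv2.INTER_CUBIC)
a=crop(T,215,135,100,100,4);b=crop(T,385,165,75,75,4)
c=crop(S,212,200,105,75,3.81);d=crop(S,362,145,50,50,4)
m=np.zeros((600,800,3),np.uint8)
m[:300,:400]=a[20:320];m[:300,400:700]=b
m[300:300+c.shape[0],:c.shape[1]]=c[:300,:400];m[300:500,420:620]=d
cv2.imwrite("pics/m0.png",m)
# plate outline in top
hsv=cv2.cvtColor(T["color"],cv2.COLOR_RGB2HSV)
mask=((hsv[...,2]<95)&(hsv[...,1]<90)).astype(np.uint8); mm=np.zeros_like(mask);mm[138:235,222:302]=mask[138:235,222:302]
mm=cv2.morphologyEx(mm,cv2.MORPH_OPEN,np.ones((3,3)))
cs,_=cv2.findContours(mm,cv2.RETR_EXTERNAL,cv2.CHAIN_APPROX_NONE);cc=max(cs,key=cv2.contourArea)
h=cv2.convexHull(cc).reshape(-1,2).astype(float)
W=ray(T,h,14)[:,:2].astype(np.float32); print("plate",cv2.minAreaRect(W))
# flange disc: bright low saturation
mk=((hsv[...,1]<45)&(hsv[...,2]>90)).astype(np.uint8); q=np.zeros_like(mk);q[180:230,398:440]=mk[180:230,398:440]
cs,_=cv2.findContours(q,cv2.RETR_EXTERNAL,cv2.CHAIN_APPROX_NONE);cc=max(cs,key=cv2.contourArea)
h=cv2.convexHull(cc).reshape(-1,2).astype(np.float32)
print("flange px",cv2.minEnclosingCircle(h)); W=ray(T,h,14)[:,:2].astype(np.float32)
print(cv2.minEnclosingCircle(W),cv2.fitEllipse(W))
E
```

```text
plate ((558.3890380859375, 138.07107543945312), (200.61061096191406, 129.25816345214844), 18.525949478149414)
flange px ((420.1980285644531, 205.3514862060547), 16.88276481628418)
((508.7085266113281, -261.1519470214844), 42.5479736328125) ((508.6334228515625, -261.2956237792969), (83.59370422363281, 84.3707046508789), 18.673852920532227)
```

View pics/m0.png

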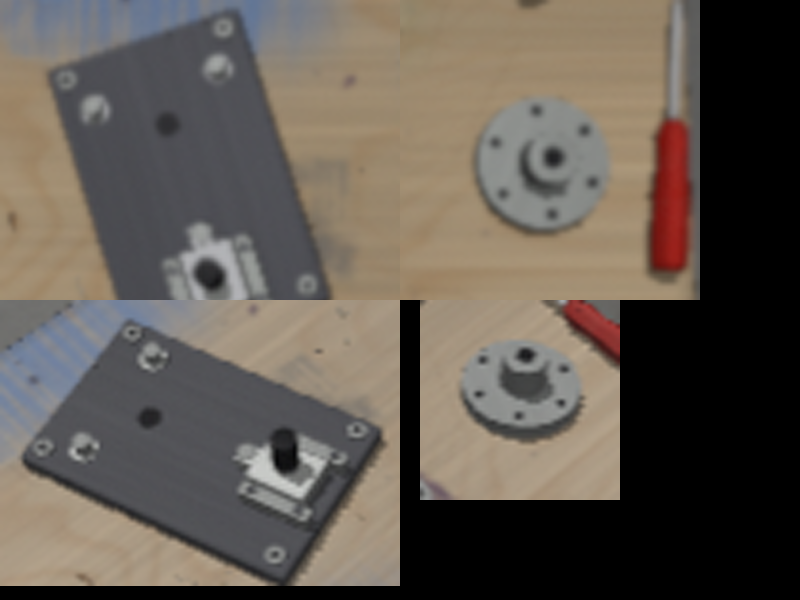

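The crops show the dot, both pins, the nose and the knob clearly, and the hub bore is at about top pixel (423,204.5). The plate fits 200.6x129.3 mm and the flange fits 84 mm, so I'll cross-check with the dot and hub, then compute the first move.

```bash
cat >> h.py <<'E'
from scipy.spatial.transform import Rotation as Ro
def go(target,yaw=None):
    from rig import telemetry
    s=telemetry.sense(); R=Ro.from_euler('xyz',s["tcp_rot"])
    d=R.inv().apply(np.array(target)-s["eef_pos"])/40
    w=(R.inv()*Ro.from_euler('xyz',[np.pi,0,yaw])).as_rotvec(degrees=True)/6 if yaw is not None else 0
    print("t",s["clock"],"pos",s["eef_pos"].round(1),"rot",s["tcp_rot"].round(3),"F",s["contact_force"].round(1),"q",s["qpos"].round(2),"\n dp",d.round(3),"rot",np.round(w,3))
E
python3 - <<'E'
import pickle
from h import *
T=pickle.load(open("pics/top0.pkl","rb"));S=pickle.load(open("pics/scene0.pkl","rb"))
C=np.array([558.4,138.1]);a=np.radians(18.53);u=np.array([np.cos(a),np.sin(a)]);v=np.array([-u[1],u[0]])
def pr(n,X): d=X[0,:2]-C;print(n,X[0,:2].round(1),"fixture",(d@u).round(1),(d@v).round(1))
tp=lambda x,y:[[215+x/4-.375,140+y/4-.375]]
sp=lambda x,y:[[212+x/3.81-.37,200+(y-300)/3.81-.37]]
pr("dotT",ray(T,tp(167,123),14));pr("dotS",ray(S,sp(150,417),14))
pr("pinT",ray(T,tp(95,102),26));pr("pinT",ray(T,tp(219,62),26));pr("knobT",ray(T,tp(211,275),61));pr("knobS",ray(S,sp(285,434),61))
pr("noseT",ray(T,tp(200,228),26))
print("hubT",ray(T,[[385+153/4-.375,165+157/4-.375]],40),"hubS",ray(S,[[362+105/4-.375,145+55/4-.375]],40))
go([508.6,-261.2,150],np.radians(108.5))
E
```

```text
dotT [599.7 153.4] fixture 44.0 1.4
dotS [600.9 150.8] fixture 44.3 -1.5
pinT [611.  197.3] fixture 68.7 39.4
pinT [636.4 118.8] fixture 67.9 -43.1
knobT [496.9 116.5] fixture -65.2 -1.0
knobS [502.1 115.3] fixture -60.6 -3.7
noseT [530.2 129.2] fixture -29.6 0.5
hubT [[ 509.18692262 -261.94904085   40.        ]] hubS [[ 511.3647852  -264.14641338   40.        ]]
t 0.1 pos [ 224.6 -582.8  230.6] rot [-3.14  -0.     0.368] F [ 0.7  0.5 -0.6] q [-1.21  0.35  1.63  0.    1.16 -0.  ] 
 dp [ 9.516 -4.947  2.022] rot [-9.0000e-03 -9.0000e-03 -1.4571e+01]
```

Request:
{"op": "play_rows", "data": {
  "dp": [
    [0.87, -0.45, 0],
    [1.74, -0.9, 0],
    [2.6, -1.35, 0],
    [3.47, -1.8, 0],
    [4.33, -2.25, 0]
  ],
  "rot": [
    [0, 0, 0],
    [0, 0, 0],
    [0, 0, 0],
    [0, 0, 0],
    [0, 0, 0]
  ],
  "fingers": 0.75
}}

```text
clock: 0.52
eef_pos: [354.6, -435.3, 231.0]
tcp_rot: [-3.141, 0.0, 0.367]
contact_force: [0.4, -0.9, -0.4]
opening: 0.753
grasp_force: 0.0
```

Request:
{"op": "play_rows", "data": {
  "dp": [
    [0.87, -0.45, 0],
    [1.74, -0.9, 0],
    [2.6, -1.35, 0],
    [3.47, -1.8, 0],
    [4.33, -2.25, 0]
  ],
  "rot": [
    [0, 0, 0],
    [0, 0, 0],
    [0, 0, 0],
    [0, 0, 0],
    [0, 0, 0]
  ]
}}

```text
clock: 0.93
eef_pos: [484.1, -288.9, 231.1]
tcp_rot: [-3.141, 0.0, 0.368]
contact_force: [0.8, -0.4, 0.1]
opening: 0.749
grasp_force: 0.0
```

Request:
{"op": "play_rows", "data": {
  "dp": [
    [0.4, -0.2, 0.2],
    [0.86, -0.45, 0.8],
    [0.86, -0.45, 1.5],
    [0.86, -0.45, 2],
    [0.86, -0.45, 2]
  ],
  "rot": [
    [0, 0, -1],
    [0, 0, -2],
    [0, 0, -3],
    [0, 0, -4],
    [0, 0, -5]
  ]
}}

```text
clock: 1.35
eef_pos: [506.5, -259.6, 146.7]
tcp_rot: [-3.135, 0.001, 0.898]
contact_force: [-0.8, -0.3, -0.8]
opening: 0.747
grasp_force: 0.0
```

Request:
{"op": "play_rows", "data": {
  "dp": [
    [0, 0, 0],
    [0, 0, 0],
    [0, 0, 0],
    [0, 0, 0],
    [0, 0, 0]
  ],
  "rot": [
    [0, 0, -1],
    [0, 0, -2],
    [0, 0, -3],
    [0, 0, -4],
    [0, 0, -5]
  ]
}}

```text
clock: 1.77
eef_pos: [508.6, -261.4, 150.9]
tcp_rot: [-3.141, -0.0, 1.42]
contact_force: [0.3, 0.5, 0.5]
opening: 0.752
grasp_force: 0.0
```

Request:
{"op": "play_rows", "data": {
  "dp": [
    [0, 0, 0],
    [0, 0, 0],
    [0, 0, 0],
    [0, 0, 0],
    [0, 0, 0]
  ],
  "rot": [
    [0, 0, -1],
    [0, 0, -2],
    [0, 0, -3],
    [0, 0, -4],
    [0, 0, -4.57]
  ]
}}

```text
clock: 2.18
eef_pos: [508.6, -261.4, 151.0]
tcp_rot: [-3.141, -0.001, 1.899]
contact_force: [0.5, -0.3, 0.0]
opening: 0.751
grasp_force: 0.0
```

```bash
python3 -c "
from h import *
go([510,-262,60],np.radians(108.3))"
```

```text
t 2.1833 pos [ 508.6 -261.4  151. ] rot [-3.141e+00 -1.000e-03  1.899e+00] F [ 0.5 -0.3  0. ] q [-0.48  0.36  1.82  0.    0.96 -0.81] 
 dp [-0.027  0.029  2.274] rot [-0.004 -0.005  0.087]
```

Request:
{"op": "play_rows", "data": {
  "dp": [
    [0, 0, 0.8],
    [-0.03, 0.03, 1.6],
    [-0.03, 0.03, 2.3],
    [-0.03, 0.03, 2.9],
    [-0.03, 0.03, 3.3]
  ],
  "rot": [
    [0, 0, 0],
    [0, 0, 0],
    [0, 0, 0],
    [0, 0, 0],
    [0, 0, 0]
  ]
}}

```text
clock: 2.6
eef_pos: [508.9, -261.5, 16.6]
tcp_rot: [-3.139, -0.002, 1.894]
contact_force: [-0.8, -0.2, -0.3]
opening: 0.749
grasp_force: 0.0
```

Request:
{"op": "play_rows", "data": {
  "dp": [
    [0, 0, 0],
    [0, 0, 0],
    [0, 0, 0],
    [0, 0, 0],
    [0, 0, 0]
  ],
  "rot": [
    [0, 0, 0],
    [0, 0, 0],
    [0, 0, 0],
    [0, 0, 0],
    [0, 0, 0]
  ],
  "fingers": 0.2,
  "grip_force": 40
}}

```text
clock: 3.02
eef_pos: [510.8, -262.5, 20.2]
tcp_rot: [3.141, 0.001, 1.893]
contact_force: [0.3, 0.4, -4.8]
opening: 0.356
grasp_force: 39.8
```

Request:
{"op": "play_rows", "data": {
  "dp": [
    [0, 0, 0],
    [0, 0, 0],
    [0, 0, 0],
    [0, 0, 0],
    [0, 0, 0]
  ],
  "rot": [
    [0, 0, 0],
    [0, 0, 0],
    [0, 0, 0],
    [0, 0, 0],
    [0, 0, 0]
  ]
}}

```text
clock: 3.43
eef_pos: [510.7, -262.5, 20.0]
tcp_rot: [3.141, 0.001, 1.894]
contact_force: [-1.4, 1.3, 6.4]
opening: 0.358
grasp_force: 40.8
```

Request:
{"op": "play_rows", "data": {
  "dp": [
    [0, 0, -0.3],
    [0, 0, -0.8],
    [0, 0, -1.4],
    [0, 0, -2.0],
    [0, 0, -2.5]
  ],
  "rot": [
    [0, 0, 0],
    [0, 0, 0],
    [0, 0, 0],
    [0, 0, 0],
    [0, 0, 0]
  ]
}}

```text
clock: 3.85
eef_pos: [510.4, -262.3, 121.2]
tcp_rot: [3.141, 0.0, 1.894]
contact_force: [1.1, -0.0, -3.9]
opening: 0.359
grasp_force: 40.4
```

```bash
python3 -c "
from h import *
go([592.9,149,120],np.radians(108.3))"
```

```text
t 3.85 pos [ 510.4 -262.3  121.2] rot [3.141 0.    1.894] F [ 1.1 -0.  -3.9] q [-0.48  0.4   1.84  0.    0.9  -0.8 ] 
 dp [9.097 5.218 0.029] rot [0.003 0.003 0.032]
```

Request:
{"op": "play_rows", "data": {
  "dp": [
    [0.3, 0.17, 0],
    [0.9, 0.51, 0],
    [1.6, 0.92, 0],
    [2.3, 1.32, 0],
    [3.0, 1.72, 0]
  ],
  "rot": [
    [0, 0, 0],
    [0, 0, 0],
    [0, 0, 0],
    [0, 0, 0],
    [0, 0, 0]
  ]
}}

```text
clock: 4.27
eef_pos: [536.9, -124.7, 118.8]
tcp_rot: [-3.141, -0.001, 1.893]
contact_force: [0.3, 1.0, -4.9]
opening: 0.358
grasp_force: 40.6
```

Request:
{"op": "play_rows", "data": {
  "dp": [
    [0.7, 0.4, 0],
    [1.4, 0.8, 0],
    [2.1, 1.2, 0],
    [2.8, 1.6, 0],
    [3.5, 2.0, 0]
  ],
  "rot": [
    [0, 0, 0],
    [0, 0, 0],
    [0, 0, 0],
    [0, 0, 0],
    [0, 0, 0]
  ]
}}

```text
clock: 4.68
eef_pos: [568.2, 33.7, 118.7]
tcp_rot: [-3.14, -0.0, 1.894]
contact_force: [-0.7, 0.1, -4.4]
opening: 0.361
grasp_force: 40.6
```

Request:
{"op": "play_rows", "data": {
  "dp": [
    [0.7, 0.4, 0],
    [1.4, 0.8, 0],
    [2.0, 1.15, 0],
    [2.4, 1.4, 0],
    [2.6, 1.5, 0]
  ],
  "rot": [
    [0, 0, 0],
    [0, 0, 0],
    [0, 0, 0],
    [0, 0, 0],
    [0, 0, 0]
  ]
}}

```text
clock: 5.1
eef_pos: [592.6, 152.3, 118.7]
tcp_rot: [-3.141, -0.001, 1.896]
contact_force: [-0.1, 0.5, -4.3]
opening: 0.355
grasp_force: 40.6
```

Request:
{"op": "play_rows", "data": {
  "dp": [
    [0, 0, 0.4],
    [0, 0, 0.8],
    [0, 0, 1.0],
    [0, 0, 1.0],
    [0, 0, 1.0]
  ],
  "rot": [
    [0, 0, 0],
    [0, 0, 0],
    [0, 0, 0],
    [0, 0, 0],
    [0, 0, 0]
  ]
}}

```text
clock: 5.52
eef_pos: [592.3, 148.8, 78.8]
tcp_rot: [-3.14, -0.0, 1.893]
contact_force: [-0.1, 1.4, -4.0]
opening: 0.358
grasp_force: 40.5
```

```bash
python3 - <<'E'
from h import *
from rig import optics
go([592.9,149,35],np.radians(108.3))
for n in("scene","top"):
    f=optics.grab_frame(n); (x,y,w,h)=(205,160,130,120) if n=="scene" else (215,125,130,120)
    i=cv2.resize(f["color"][y:y+h,x:x+w,::-1],None,fx=3,fy=3,interpolation=cv2.INTER_CUBIC)
    A=i if n=="scene" else np.hstack([A,i])
cv2.imwrite("pics/m1.png",A)
E
```

```text
t 5.5167 pos [592.3 148.8  78.8] rot [-3.14  -0.     1.893] F [-0.1  1.4 -4. ] q [ 0.24  0.51  1.78 -0.    0.86 -0.08] 
 dp [0.    0.019 1.096] rot [-0.016 -0.001  0.029]
```

View pics/m1.png

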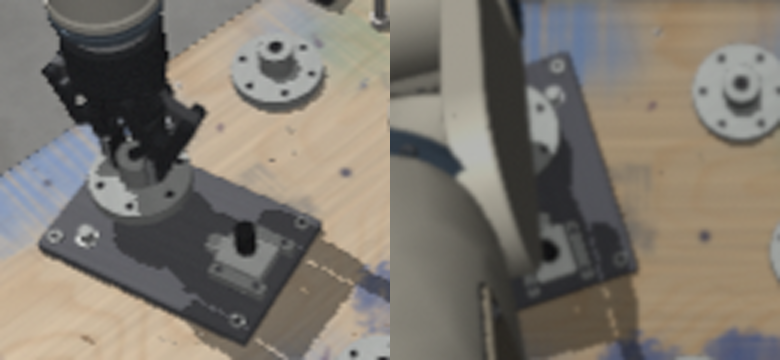

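The scene view shows the flange hanging level over the dot at about (140,185) in the crop. The left pin at (87,235) is clear and the slide is back. Lowering now.

Request:
{"op": "play_rows", "data": {
  "dp": [
    [0, 0, 0.3],
    [0, 0, 0.6],
    [0, 0, 0.85],
    [0, 0, 1.0],
    [0, 0, 1.05]
  ],
  "rot": [
    [0, 0, 0],
    [0, 0, 0],
    [0, 0, 0],
    [0, 0, 0],
    [0, 0, 0]
  ]
}}

```text
clock: 6.03
eef_pos: [591.8, 148.8, 35.3]
tcp_rot: [-3.139, -0.0, 1.894]
contact_force: [0.1, -0.3, -3.9]
opening: 0.36
grasp_force: 40.6
```

Request:
{"op": "play_rows", "data": {
  "dp": [
    [0, 0, 0.01],
    [0, 0, 0.02],
    [0, 0, 0.03],
    [0, 0, 0.04],
    [0, 0, 0.05]
  ],
  "rot": [
    [0, 0, 0],
    [0, 0, 0],
    [0, 0, 0],
    [0, 0, 0],
    [0, 0, 0]
  ]
}}

```text
clock: 6.45
eef_pos: [593.2, 149.2, 35.7]
tcp_rot: [3.141, 0.0, 1.894]
contact_force: [-0.5, -0.5, -4.6]
opening: 0.358
grasp_force: 40.6
```

Request:
{"op": "play_rows", "data": {
  "dp": [
    [0, 0, 0.02],
    [0, 0, 0.03],
    [0, 0, 0.04],
    [0, 0, 0.04],
    [0, 0, 0.04]
  ],
  "rot": [
    [0, 0, 0],
    [0, 0, 0],
    [0, 0, 0],
    [0, 0, 0],
    [0, 0, 0]
  ]
}}

```text
clock: 6.87
eef_pos: [593.0, 149.2, 34.0]
tcp_rot: [3.141, 0.0, 1.894]
contact_force: [-2.6, -1.7, 2.0]
opening: 0.359
grasp_force: 41.1
```

Request:
{"op": "play_rows", "data": {
  "dp": [
    [0, 0, 0],
    [0, 0, 0],
    [0, 0, 0],
    [0, 0, 0],
    [0, 0, 0]
  ],
  "rot": [
    [0, 0, 0],
    [0, 0, 0],
    [0, 0, 0],
    [0, 0, 0],
    [0, 0, 0]
  ],
  "fingers": 0.46,
  "grip_force": 20
}}

```text
clock: 7.28
eef_pos: [593.1, 149.2, 33.8]
tcp_rot: [3.141, 0.0, 1.894]
contact_force: [0.3, 0.4, 0.2]
opening: 0.461
grasp_force: 0.0
```

Request:
{"op": "play_rows", "data": {
  "dp": [
    [0, 0.03, 0],
    [0, 0.06, 0],
    [0, 0.09, 0],
    [0, 0.12, 0],
    [0, 0.15, 0]
  ],
  "rot": [
    [0, 0, 0],
    [0, 0, 0],
    [0, 0, 0],
    [0, 0, 0],
    [0, 0, 0]
  ]
}}

```text
clock: 7.7
eef_pos: [597.9, 150.9, 33.5]
tcp_rot: [-3.14, -0.0, 1.894]
contact_force: [-4.2, -1.7, 3.2]
opening: 0.459
grasp_force: 1.7
```

Request:
{"op": "play_rows", "data": {
  "dp": [
    [0, 0.025, 0],
    [0, 0.05, 0],
    [0, 0.075, 0],
    [0, 0.1, 0],
    [0, 0.1, 0]
  ],
  "rot": [
    [0, 0, 0],
    [0, 0, 0],
    [0, 0, 0],
    [0, 0, 0],
    [0, 0, 0]
  ]
}}

```text
clock: 8.12
eef_pos: [602.5, 152.4, 33.6]
tcp_rot: [-3.141, -0.0, 1.893]
contact_force: [-1.9, -0.4, 0.8]
opening: 0.463
grasp_force: 1.2
```

Request:
{"op": "play_rows", "data": {
  "dp": [
    [0, 0.015, 0],
    [0, 0.03, 0],
    [0, 0.045, 0],
    [0, 0.06, 0],
    [0, 0.06, 0]
  ],
  "rot": [
    [0, 0, 0],
    [0, 0, 0],
    [0, 0, 0],
    [0, 0, 0],
    [0, 0, 0]
  ]
}}

```text
clock: 8.53
eef_pos: [603.1, 153.1, 33.4]
tcp_rot: [-3.139, -0.001, 1.893]
contact_force: [-7.8, -0.1, 4.2]
opening: 0.461
grasp_force: 3.6
```

Request:
{"op": "play_rows", "data": {
  "dp": [
    [0, 0.01, 0],
    [0, 0.02, 0],
    [0, 0.03, 0],
    [0, 0.04, 0],
    [0, 0.04, 0]
  ],
  "rot": [
    [0, 0, 0],
    [0, 0, 0],
    [0, 0, 0],
    [0, 0, 0],
    [0, 0, 0]
  ]
}}

```text
clock: 8.95
eef_pos: [604.1, 153.6, 33.2]
tcp_rot: [-3.137, -0.001, 1.893]
contact_force: [-9.4, 1.5, 4.3]
opening: 0.464
grasp_force: 4.2
```

Request:
{"op": "play_rows", "data": {
  "dp": [
    [0, 0.015, 0],
    [0, 0.03, 0],
    [0, 0.045, 0],
    [0, 0.06, 0],
    [0, 0.06, 0]
  ],
  "rot": [
    [0, 0, 0],
    [0, 0, 0],
    [0, 0, 0],
    [0, 0, 0],
    [0, 0, 0]
  ]
}}

```text
clock: 9.37
eef_pos: [604.2, 153.7, 33.1]
tcp_rot: [-3.133, -0.001, 1.893]
contact_force: [-15.7, -1.8, 11.4]
opening: 0.458
grasp_force: 7.9
```

```bash
python3 - <<'E'
from h import *
from rig import optics
go([592.9,149,35],np.radians(108.3))
f=optics.grab_frame("scene"); i=cv2.resize(f["color"][190:280,205:325,::-1],None,fx=6.5,fy=6.5,interpolation=cv2.INTER_CUBIC)
cv2.imwrite("pics/m2.png",i)
E
```

```text
t 9.3667 pos [604.2 153.7  33.1] rot [-3.133e+00 -1.000e-03  1.893e+00] F [-15.7  -1.8  11.4] q [ 0.25  0.59  1.76  0.    0.8  -0.08] 
 dp [-0.02  -0.306 -0.046] rot [-0.083 -0.011  0.03 ]
```

View pics/m2.png

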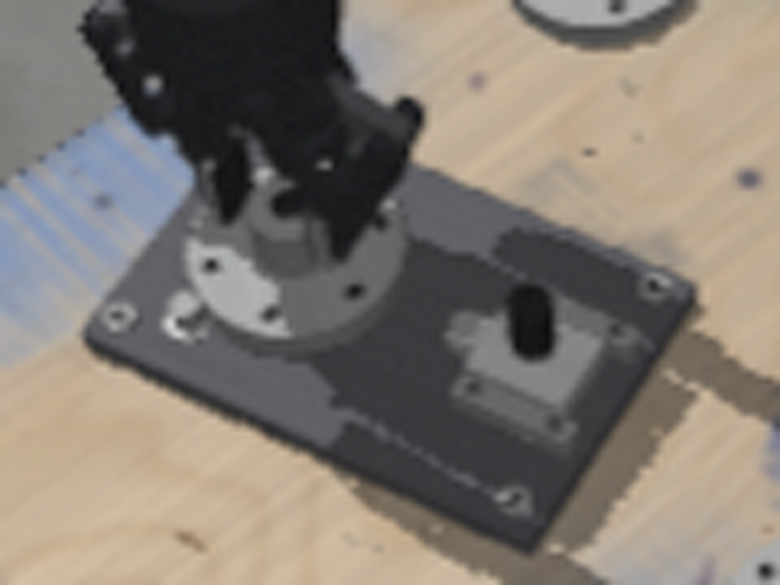

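Request:
{"op": "play_rows", "data": {
  "dp": [
    [0, -0.1, 0],
    [0, -0.16, 0],
    [0, -0.16, -0.1],
    [0, -0.16, -0.5],
    [0, -0.16, -1.2]
  ],
  "rot": [
    [0, 0, 0],
    [0, 0, 0],
    [0, 0, 0],
    [0, 0, 0],
    [0, 0, 0]
  ],
  "fingers": 0.52
}}

```text
clock: 9.83
eef_pos: [601.2, 151.9, 80.1]
tcp_rot: [-3.138, -0.0, 1.893]
contact_force: [0.3, 0.2, -0.4]
opening: 0.522
grasp_force: 0.0
```

Request:
{"op": "play_rows", "data": {
  "dp": [
    [-0.3, 0, -0.8],
    [-1, 0, -1.2],
    [-2, 0, -1.2],
    [-3, 0, -1.2],
    [-4, 0, -1.2]
  ],
  "rot": [
    [0, 0, 0],
    [0, 0, 0],
    [0, 0, 0],
    [0, 0, 0],
    [0, 0, 0]
  ]
}}

```text
clock: 10.25
eef_pos: [654.8, -0.8, 131.2]
tcp_rot: [3.138, 0.001, 1.895]
contact_force: [1.1, 0.3, -0.4]
opening: 0.516
grasp_force: 0.0
```

Request:
{"op": "play_rows", "data": {
  "dp": [
    [-1, 0, 0],
    [-2, 0, 0],
    [-2.5, 0, 0],
    [-2.5, 0, 0],
    [-2.5, 0, 0]
  ],
  "rot": [
    [0, 0, 0],
    [0, 0, 0],
    [0, 0, 0],
    [0, 0, 0],
    [0, 0, 0]
  ]
}}

```text
clock: 10.67
eef_pos: [685.6, -95.6, 130.0]
tcp_rot: [3.14, 0.0, 1.891]
contact_force: [-0.5, -0.3, -0.5]
opening: 0.521
grasp_force: 0.0
```

```bash
python3 - <<'E'
from h import *
from rig import optics
import pickle
go([592.9,149,35],np.radians(108.3))
m=np.zeros((600,800,3),np.uint8)
for n,(x,y,w,h),o in(("top",(220,135,80,80),0),("scene",(212,195,80,80),400)):
    f=optics.grab_frame(n); pickle.dump(f,open(f"pics/{n}1.pkl","wb"))
    m[:400,o:o+400]=cv2.resize(f["color"][y:y+h,x:x+w,::-1],None,fx=5,fy=5,interpolation=cv2.INTER_CUBIC)
cv2.imwrite("pics/m3.png",m[:400])
E
```

```text
t 10.6667 pos [685.6 -95.6 130. ] rot [3.14  0.    1.891] F [-0.5 -0.3 -0.5] q [-0.14  0.55  1.56  0.    1.03 -0.46] 
 dp [ 6.535 -0.276  2.371] rot [0.011 0.004 0.01 ]
```

View pics/m3.png

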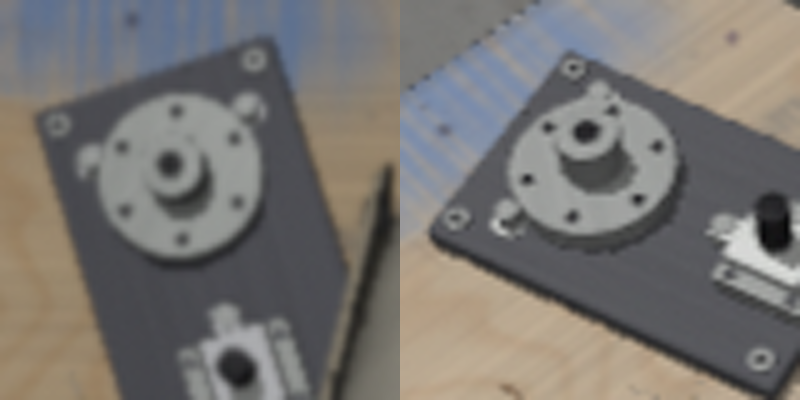

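The view shows the flange flat, with its rim at both pins: (92,160) and (248,105) in the top crop, and (600,92) and (507,215) in the scene crop. The slide is still back. Next I'll check the rim-to-pin distances numerically, and the knob travel too.

```bash
python3 - <<'E'
from h import *
import pickle
def circ(mask,f,z,box):
    x,y,w,h=box;q=np.zeros_like(mask);q[y:y+h,x:x+w]=mask[y:y+h,x:x+w]
    q=cv2.morphologyEx(q,cv2.MORPH_OPEN,cv2.getStructuringElement(2,(9,9)))
    cs,_=cv2.findContours(q,0,cv2.CHAIN_APPROX_NONE);c=max(cs,key=cv2.contourArea)
    W=ray(f,cv2.convexHull(c).reshape(-1,2),z)[:,:2].astype(np.float32);return cv2.fitEllipse(W)
T=pickle.load(open("pics/top1.pkl","rb"));S=pickle.load(open("pics/scene1.pkl","rb"))
for n,f,box in(("T",T,(232,148,45,45)),("S",S,(228,208,55,40))):
    hsv=cv2.cvtColor(f["color"],cv2.COLOR_RGB2HSV); mk=((hsv[...,1]<50)&(hsv[...,2]>105)).astype(np.uint8)
    e=circ(mk,f,28,box);print(n,e)
    if n=="T":
        for p in((611,197.3),(636.4,118.8),(599.7,153.4)):print(np.hypot(*(np.array(e[0])-p)))
hub=ray(T,[[253.2,167.2]],54);print("hubT",hub);print("hubS",ray(S,[[212+187/5-.4,195+131/5-.4]],54))
print("hub to pins",[np.hypot(*(hub[0,:2]-p)) for p in((611,197.3),(636.4,118.8))])
k0=pickle.load(open("pics/top0.pkl","rb"))
print("knob",ray(T,[[220+237/5-.4,135+368/5-.4]],61),"nose",ray(T,[[220+225/5-.4,135+318/5-.4]],26))
print("knobS",ray(S,[[212+372/5-.4,195+206/5-.4]],61))
E
```

```text
T ((607.2552490234375, 153.4102783203125), (63.75285339355469, 81.96964263916016), 2.2631895542144775)
44.049186473723864
45.24696536669982
7.555256014856218
S ((612.6055297851562, 174.58209228515625), (28.207395553588867, 58.59232711791992), 65.59813690185547)
hubT [[599.56819683 154.10950028  54.        ]]
hubS [[601.14573567 150.68717555  54.        ]]
hub to pins [np.float64(44.67779526428606), np.float64(51.02296086206428)]
knob [[497.33775036 117.38809204  61.        ]] nose [[526.2494415  129.16230945  26.        ]]
knobS [[500.68923923 117.94192591  61.        ]]
```

Hub minus dot is under 1 mm in both views, and the push stopped at 15 N with two-pin contact, so the flange is home. Now the knob: I'll straddle it and push with the rear finger.

```bash
python3 -c "
from h import *
go([499,117.5,110],np.radians(108.3))"
```

```text
t 10.7667 pos [684.9 -93.6 129.8] rot [ 3.141 -0.     1.894] F [-0.1 -0.1  0.9] q [-0.14  0.55  1.56  0.    1.03 -0.46] 
 dp [ 6.478 -2.733  0.496] rot [ 0.003 -0.003  0.032]
```

Request:
{"op": "play_rows", "data": {
  "dp": [
    [0.4, -0.17, 0],
    [1.0, -0.42, 0],
    [1.7, -0.72, 0],
    [2.4, -1.0, 0],
    [3.1, -1.3, 0]
  ],
  "rot": [
    [0, 0, 0],
    [0, 0, 0],
    [0, 0, 0],
    [0, 0, 0],
    [0, 0, 0]
  ],
  "fingers": 0.42
}}

```text
clock: 11.18
eef_pos: [594.9, 9.2, 129.9]
tcp_rot: [3.141, -0.0, 1.895]
contact_force: [1.0, 0.5, 0.8]
opening: 0.417
grasp_force: 0.0
```

Request:
{"op": "play_rows", "data": {
  "dp": [
    [0.7, -0.3, 0],
    [1.4, -0.6, 0],
    [2.1, -0.9, 0.1],
    [2.8, -1.2, 0.3],
    [3.38, -1.43, 0.5]
  ],
  "rot": [
    [0, 0, 0],
    [0, 0, 0],
    [0, 0, 0],
    [0, 0, 0],
    [0, 0, 0]
  ]
}}

```text
clock: 11.6
eef_pos: [497.1, 119.4, 110.0]
tcp_rot: [3.141, -0.0, 1.896]
contact_force: [-0.6, -0.3, -0.6]
opening: 0.423
grasp_force: 0.0
```

Request:
{"op": "play_rows", "data": {
  "dp": [
    [0, 0, 0.2],
    [0, 0, 0.5],
    [0, 0, 0.5],
    [0, 0, 0.5],
    [0, 0, 0.5]
  ],
  "rot": [
    [0, 0, 0],
    [0, 0, 0],
    [0, 0, 0],
    [0, 0, 0],
    [0, 0, 0]
  ]
}}

```text
clock: 12.02
eef_pos: [499.5, 117.2, 90.1]
tcp_rot: [3.141, 0.0, 1.894]
contact_force: [0.0, 0.2, -0.8]
opening: 0.42
grasp_force: 0.0
```

```bash
python3 - <<'E'
from h import *
from rig import optics
go([499,117.5,38],np.radians(108.3))
f=optics.grab_frame("scene"); i=cv2.resize(f["color"][190:280,205:325,::-1],None,fx=5,fy=5,interpolation=cv2.INTER_CUBIC)
cv2.imwrite("pics/m4.png",i)
E
```

```text
t 12.0167 pos [499.5 117.2  90.1] rot [3.141 0.    1.894] F [ 0.   0.2 -0.8] q [ 0.23  0.37  1.99  0.    0.78 -0.1 ] 
 dp [ 0.011 -0.009  1.304] rot [0.005 0.    0.036]
```

View pics/m4.png

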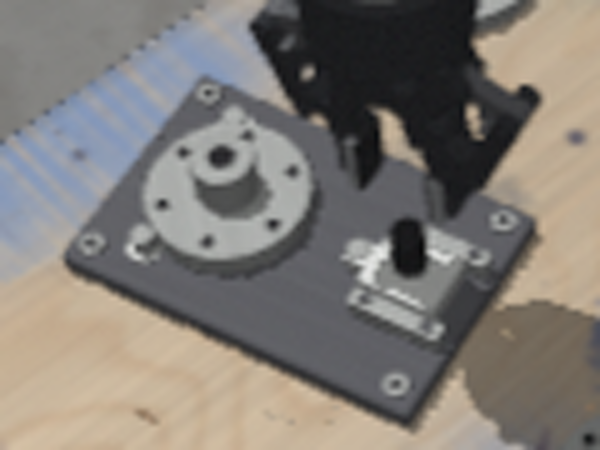

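The gripper hangs above the knob (407,222), with the fingertips on either side at (368,185) and (447,210), so it is centred. The flange is still against the pins. Descending.

Request:
{"op": "play_rows", "data": {
  "dp": [
    [0, 0, 0.3],
    [0, 0, 0.6],
    [0, 0, 0.9],
    [0, 0, 1.15],
    [0, 0, 1.3]
  ],
  "rot": [
    [0, 0, 0],
    [0, 0, 0],
    [0, 0, 0],
    [0, 0, 0],
    [0, 0, 0]
  ]
}}

```text
clock: 12.48
eef_pos: [499.1, 116.7, 37.1]
tcp_rot: [-3.141, -0.0, 1.893]
contact_force: [0.5, 0.5, -0.3]
opening: 0.422
grasp_force: 0.0
```

Request:
{"op": "play_rows", "data": {
  "dp": [
    [0, 0.08, 0],
    [0, 0.16, 0],
    [0, 0.24, 0],
    [0, 0.32, 0],
    [0, 0.4, 0]
  ],
  "rot": [
    [0, 0, 0],
    [0, 0, 0],
    [0, 0, 0],
    [0, 0, 0],
    [0, 0, 0]
  ]
}}

```text
clock: 12.9
eef_pos: [514.4, 122.0, 38.1]
tcp_rot: [-3.141, 0.0, 1.894]
contact_force: [-2.4, -1.2, 2.6]
opening: 0.417
grasp_force: 1.4
```

Request:
{"op": "play_rows", "data": {
  "dp": [
    [0, 0.06, 0],
    [0, 0.12, 0],
    [0, 0.18, 0],
    [0, 0.24, 0],
    [0, 0.3, 0]
  ],
  "rot": [
    [0, 0, 0],
    [0, 0, 0],
    [0, 0, 0],
    [0, 0, 0],
    [0, 0, 0]
  ]
}}

```text
clock: 13.32
eef_pos: [525.8, 125.9, 37.7]
tcp_rot: [-3.141, -0.0, 1.894]
contact_force: [-2.6, -1.4, 2.1]
opening: 0.419
grasp_force: 1.3
```

Request:
{"op": "play_rows", "data": {
  "dp": [
    [0, 0.03, 0],
    [0, 0.06, 0],
    [0, 0.09, 0],
    [0, 0.12, 0],
    [0, 0.15, 0]
  ],
  "rot": [
    [0, 0, 0],
    [0, 0, 0],
    [0, 0, 0],
    [0, 0, 0],
    [0, 0, 0]
  ]
}}

```text
clock: 13.73
eef_pos: [531.4, 127.7, 37.7]
tcp_rot: [-3.141, -0.0, 1.894]
contact_force: [-1.9, -1.2, 1.4]
opening: 0.423
grasp_force: 1.3
```

Request:
{"op": "play_rows", "data": {
  "dp": [
    [0, 0.015, 0],
    [0, 0.03, 0],
    [0, 0.045, 0],
    [0, 0.06, 0],
    [0, 0.06, 0]
  ],
  "rot": [
    [0, 0, 0],
    [0, 0, 0],
    [0, 0, 0],
    [0, 0, 0],
    [0, 0, 0]
  ]
}}

```text
clock: 14.15
eef_pos: [533.7, 128.5, 37.7]
tcp_rot: [3.141, -0.0, 1.894]
contact_force: [-3.0, 0.0, 1.5]
opening: 0.417
grasp_force: 1.0
```

Request:
{"op": "play_rows", "data": {
  "dp": [
    [0, 0.01, 0],
    [0, 0.02, 0],
    [0, 0.03, 0],
    [0, 0.04, 0],
    [0, 0.04, 0]
  ],
  "rot": [
    [0, 0, 0],
    [0, 0, 0],
    [0, 0, 0],
    [0, 0, 0],
    [0, 0, 0]
  ]
}}

```text
clock: 14.57
eef_pos: [535.2, 129.0, 37.7]
tcp_rot: [3.142, -0.0, 1.894]
contact_force: [-2.0, -0.9, 0.6]
opening: 0.422
grasp_force: 1.1
```

Request:
{"op": "play_rows", "data": {
  "dp": [
    [0, 0.01, 0],
    [0, 0.02, 0],
    [0, 0.03, 0],
    [0, 0.04, 0],
    [0, 0.04, 0]
  ],
  "rot": [
    [0, 0, 0],
    [0, 0, 0],
    [0, 0, 0],
    [0, 0, 0],
    [0, 0, 0]
  ]
}}

```text
clock: 14.98
eef_pos: [535.7, 129.2, 37.5]
tcp_rot: [-3.14, -0.0, 1.894]
contact_force: [-6.4, -1.7, 4.1]
opening: 0.417
grasp_force: 3.0
```

Request:
{"op": "play_rows", "data": {
  "dp": [
    [0, 0.01, 0],
    [0, 0.02, 0],
    [0, 0.03, 0],
    [0, 0.04, 0],
    [0, 0.04, 0]
  ],
  "rot": [
    [0, 0, 0],
    [0, 0, 0],
    [0, 0, 0],
    [0, 0, 0],
    [0, 0, 0]
  ]
}}

```text
clock: 15.4
eef_pos: [535.9, 129.3, 37.4]
tcp_rot: [-3.137, -0.0, 1.894]
contact_force: [-9.8, -3.8, 7.2]
opening: 0.421
grasp_force: 5.1
```

The slide has stalled against the rim at about 10 N. Backing off to centre, then lifting away.

Request:
{"op": "play_rows", "data": {
  "dp": [
    [0, -0.06, 0],
    [0, -0.16, 0],
    [0, -0.22, 0],
    [0, -0.25, 0],
    [0, -0.25, 0]
  ],
  "rot": [
    [0, 0, 0],
    [0, 0, 0],
    [0, 0, 0],
    [0, 0, 0],
    [0, 0, 0]
  ]
}}

```text
clock: 15.82
eef_pos: [528.9, 126.9, 37.8]
tcp_rot: [3.141, 0.0, 1.894]
contact_force: [0.4, 0.3, 0.1]
opening: 0.421
grasp_force: 0.0
```

Request:
{"op": "play_rows", "data": {
  "dp": [
    [0, 0, -0.3],
    [0, 0, -0.8],
    [0, 0, -1.5],
    [0, 0, -2.2],
    [0, 0, -2.5]
  ],
  "rot": [
    [0, 0, 0],
    [0, 0, 0],
    [0, 0, 0],
    [0, 0, 0],
    [0, 0, 0]
  ]
}}

```text
clock: 16.23
eef_pos: [530.7, 127.3, 142.0]
tcp_rot: [3.137, 0.0, 1.894]
contact_force: [-0.3, -0.3, -0.2]
opening: 0.424
grasp_force: 0.0
```

Request:
{"op": "play_rows", "data": {
  "dp": [
    [-0.7, 0, 0],
    [-1.5, 0, 0],
    [-2.4, 0, 0],
    [-3.3, 0, 0],
    [-4.2, 0, 0]
  ],
  "rot": [
    [0, 0, 0],
    [0, 0, 0],
    [0, 0, 0],
    [0, 0, 0],
    [0, 0, 0]
  ]
}}

```text
clock: 16.65
eef_pos: [582.8, -34.0, 139.0]
tcp_rot: [3.14, 0.001, 1.894]
contact_force: [0.1, 0.5, 0.0]
opening: 0.42
grasp_force: 0.0
```

Request:
{"op": "play_rows", "data": {
  "dp": [
    [-0.8, 0, 0],
    [-1.4, 0, 0],
    [-1.8, 0, 0],
    [-1.8, 0, 0],
    [-1.8, 0, 0]
  ],
  "rot": [
    [0, 0, 0],
    [0, 0, 0],
    [0, 0, 0],
    [0, 0, 0],
    [0, 0, 0]
  ]
}}

```text
clock: 17.07
eef_pos: [604.9, -101.0, 138.1]
tcp_rot: [3.141, -0.0, 1.892]
contact_force: [-0.5, -0.6, -0.9]
opening: 0.422
grasp_force: 0.0
```

```bash
python3 - <<'E'
from h import *
from rig import optics
m=np.zeros((400,800,3),np.uint8)
for n,(x,y,w,h),o in(("top",(220,138,80,80),0),("scene",(218,195,80,80),400)):
    f=optics.grab_frame(n)
    m[:400,o:o+400]=cv2.resize(f["color"][y:y+h,x:x+w,::-1],None,fx=5,fy=5,interpolation=cv2.INTER_CUBIC)
cv2.imwrite("pics/m5.png",m)
E
```

```text
(no output)
```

View pics/m5.png

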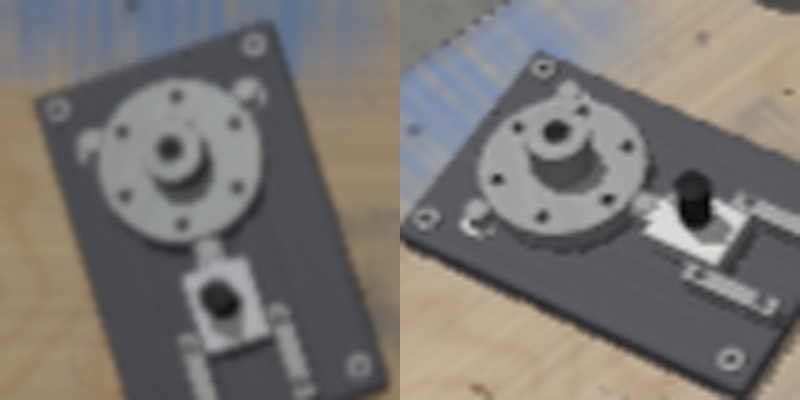

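The flange has not moved and touches both pins. The nose now touches its rim at (208,248) in the top crop and (643,203) in the scene crop, and the arm is clear.

```bash
python3 -c "
from rig import r
print(r.sign_off())"
```

```text
the job is handed in; nothing more can be done
None
```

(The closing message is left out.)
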